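Shake-test three sealed cases of grinding balls and hand over the one that rattles

TASK

Each of the three sealed grey cases on the bench holds steel grinding balls pressed into foam, and in one of them a ball has come loose: find out which by picking the cases up and shaking them well end to end, and set each quiet one back down upright where it stood (shake the last one too, so that you are sure of it). Hold the one that rattles out for your colleague across the bench: centred over the steel returns tray, a good 12 cm above it, level and lined up with the tray's long side; finish while still holding it there, still, and leave the other things on the bench alone.

Things in the scene. Friction and masses are not known exactly. Their poses are not given: they have to be found in the camera images.
- case_p_mid (a point): sealed grey hard-plastic case 150 x 54 x 60 mm (its x, y, z) flat on the bench, lid with paper label up; this point is its centre, 30 mm above its underside; x along the case. Side walls plain but for two latches, 3 mm proud of the -y side at x = +-48 mm. The three look alike and weigh anything from 0.25 to 0.74 kg, at random: neither weight, name nor place tells which one rattles
- case_q_mid (a point): as case_p_mid, another case. The loose ball, in any one of the three, is of steel, 30 mm diameter, 0.11 kg, its position not given; it rolls freely in a pocket 90 mm long (along the case, about its middle), 38 wide, 38 high: 30 mm each way from the middle, knocking at the ends
- case_r_mid (a point): as case_p_mid, the third case. In the two quiet cases nothing moves at all
- tray_mid (a point): steel returns tray lying fixed on the bench's far half, 140 mm (x) by 240 mm (y, its long side) with an 18 mm rim; this point is the centre of its mouth, level with the rim, 18 mm above the bench; axes x, y as said, z up
- beaker: glass beaker, 68 mm across, 90 mm tall; origin at the centre of its underside; a bystander, leave it alone
- bosshead: aluminium boss-head clamp with a wing screw, about 80 x 40 x 45 mm; origin at its underside; a bystander, leave it alone
- reagent: amber reagent bottle, 62 mm across, 125 mm tall; origin at the centre of its underside; a bystander, leave it alone
- notebook: closed notebook, 100 x 140 x 11 mm; origin at the centre of its underside; a bystander, leave it alone
- driver: screwdriver lying on the bench, 170 mm long along its x; origin at its underside; a bystander, leave it alone
- grease: small white grease jar, 48 mm across, 45 mm tall; origin at the centre of its underside; a bystander, leave it alone
There are look-alikes about, which are no part of the job. Leave any purple look-alike of the part that bears case_p_mid alone.

How it is judged:
By the outcome, as a careful person would: the job done as asked, in the order asked, and still so for the second after the job is handed in, while the arm keeps its last pose, push and grip.
It also fails if it takes over 72 s, if anything falls off the work surface, if the arm or the gripper's body presses on something with over 40 N, if the wrist force passes 120 N, or if a joint passes its speed limit or range.

ROBOT

A 7-joint arm with a two-finger parallel gripper is mounted at the origin on the work surface. World frame = base frame: x ahead of the robot, y to its left, z up, the work surface at z = 0. Lengths are in m, angles in rad, forces in N, time in s.
With the tool pointing down it reaches from about 0.425 to 1.025 m from the base axis. Payload 9.4 kg.
Tool frame: the origin (TCP) lies midway between the tips of the shut fingers; the grasp point (between the pads) lies 19 mm behind it (manip.grip_depth is the distance from the TCP to the grasp point, in m); z points along the fingers, y is the line along which they close (so a half turn about z gives the same grasp; the last joint's range is limited). The gripper opens to 85 mm and grips with 20 to 120 N. Pads are 22 mm wide; open, the fingers measure 114 mm over their backs; the gripper's body (76 mm by 85 mm) begins 54 mm behind the grasp point. The pads swing forward as they close: fully open they stand 13 mm farther back than shut.
Start: joints at [1.21, 0.599, -0.003, 1.599, 0.002, 0.943, -0.08], TCP at [0.203, -0.696, 0.231] pointing down, gripper open.
Joint ranges: [-2.57, 2.57], [-0.35, 1.97], [-1.29, 1.29], [0.11, 2.56], [-1.05, 4.19], [0.11, 1.86], [-2.63, 2.63]. Speed limits (rad/s): [2.22, 2.22, 3.01, 3.01, 3.14, 3.14, 3.14].

INTERFACE

Orientations are given as a unit quaternion [x, y, z, w].
In Python, from plant import get_state, optics, manip, models gives the robot as it stands. The module is installed in compiled form; this text tells all that it offers.
- The arm moves only by the tool send_rows, never from a script. Its argument "increments" is one flat list of numbers, 7 for each row, row after row: the shift along the tool's x, y, z in mm, then the turn, a rotation vector about the tool's x, y, z in degrees, then the opening, from 0 (shut) to 1 (fully open). In form: [x, y, z, ax, ay, az, gripper, x, y, z, ax, ay, az, gripper, ...]. A call has 1 to 5 rows; each row shifts and turns the commanded pose from where the row before left it, along the tool's axes as they then stand; what a row does not reach is not made up. A row lasts 1/10 s, in which the tool goes at most 50 mm and 8.59 degrees, less where a joint would pass 70% of its speed; a pose out of reach is approached as far as the arm can. A call with a gripper value outside its range is refused whole. The fingers move at their own pace and stop on an object; "force" is the grip in N (left out, the last holds). Time passes only in rows, so rows that do not move let the fingers close. It gives the time, the measured TCP pose, the force, the opening and the grip force at its end, in the units of the state.
- get_state(): the state, without advancing time (a new reading comes with each control period).
- optics.get_image(name): name is "side" or "top"; returns the picture (420x560x3 uint8, red, green, blue); there is no depth.
- optics.camera_params(name): a dict with "vertical_fov" (degrees; the focal length in pixels is half the picture's height over the tangent of half this angle, whatever the lens; pixels are square), "cx", "cy" (the principal point, pixels), "rvec" (rotation vector, rad) and "tvec" (3), from world to camera coordinates, as OpenCV has them. Camera axes: x right, y down, z forward; pixel columns grow to the right and rows downward; lengths in m; the calibration is good to about 2 mm. A picture is of the moment at which its call begins. camera_params takes no time and is no camera call.
- manip.close_job(): hands the job in; it is judged then, once.
Trained networks look in the newest picture that a camera, given by its name, has taken for a name from the list of things; names that differ only in an ending like _2 or _b are one class to them, and where a whole thing is asked for, a point or a joint stands for the part that bears it (a point fixed in the world has none). Each returns a list of dicts, best first, with "conf" (0 to 1); they miss things now and then, are a little off and sometimes report something else, mostly with a low value. They report only what shows in the picture. A call takes as long as a camera call. They do not tell look-alikes from the thing itself.
- models.search_frame(camera, name): "bbox" ([centre column, centre row, width, height] in pixels, round what is visible of it).
The state is a dict: "clock": time; "joint_positions": joint angles; "qvel": joint speeds; "effort": joint torques, N m; "eef_pos": TCP position; "orientation": TCP orientation; "contact_force": force on the tool from outside, world axes, zero at the start; "torque": the same for the moment, N m; "gripper_width": opening from 0.0 (shut) to 1.0 (fully open); "grasp_force": force on a finger pad.
Only numpy, scipy, OpenCV 4.12 (cv2) and the standard library are available. Lean on these libraries where they do the work, as an engineer would, in place of code of your own. Each camera call takes 0.05 s, during which the arm holds its last target. There are 200 camera calls.

## Working session

There is one attempt and no reset: what is moved stays moved. The work goes in short steps, Python scripts to look and compute and a tool call to move; the robot and the scene stay as the last step left them, time stands still between calls to the robot, and variables do not carry over. Pictures are saved under pics/ and viewed, at most 10 in all, crops included, and the job is handed in when it is done.

Besides the shell and the picture viewer there is one more tool, called after "Call:" as name(argument=value, ...) on one line, values as JSON. send_rows: Moves the arm, as the interface text tells. Its arguments: {"type":"object","properties":{"increments":{"type":"array","items":{"type":"number"}},"force":{"type":"number"}},"required":["increments"]}

```bash
mkdir -p pics; cat > h.py <<'E'
import numpy as np, cv2
from plant import get_state, optics, manip, models
def cam(n):
    p=optics.camera_params(n); f=210/np.tan(np.radians(p['vertical_fov'])/2)
    K=np.array([[f,0,p['cx']],[0,f,p['cy']],[0,0,1]]); R=cv2.Rodrigues(np.array(p['rvec'],float))[0]
    return K,R,np.array(p['tvec'],float).ravel(),p
def back(n,uv,z):
    K,R,t,_=cam(n); d=R.T@np.linalg.inv(K)@np.array([uv[0],uv[1],1.]); c=-R.T@t
    return c+d*(z-c[2])/d[2]
def proj(n,X):
    K,R,t,_=cam(n); q=K@(R@np.array(X,float)+t); return q[:2]/q[2]
E
python3 - <<'E'
from h import *
for n in('side','top'):
    im=optics.get_image(n); cv2.imwrite(f'pics/{n}0.png',cv2.cvtColor(im,4))
    K,R,t,p=cam(n); print(n,p,'pos',-R.T@t)
    for o in('case_p_mid','tray_mid'):
        for d in models.search_frame(n,o):
            if d['conf']>.2: print(o,np.round(d['bbox']),round(d['conf'],2),back(n,d['bbox'][:2],.06 if 'case' in o else .018).round(3))
print(get_state())
E
```

```text
side {'vertical_fov': 56.95539586767338, 'cx': 275.22600658538715, 'cy': 209.77764691908862, 'rvec': array([ 0.595671  , -2.65997993,  1.15062718]), 'tvec': array([0.43226302, 0.17566354, 0.81533737])} pos [0.1810699  0.61239871 0.68895975]
case_p_mid [310. 378.  81.  81.] 0.83 [0.252 0.346 0.06 ]
case_p_mid [208. 337.  88.  71.] 0.82 [0.44  0.354 0.06 ]
tray_mid [212. 199.  80.  67.] 0.8 [ 0.662 -0.001  0.018]
tray_mid [336. 150.  49.  35.] 0.48 [ 0.441 -0.348  0.018]
top {'vertical_fov': 56.125365694122245, 'cx': 285.96736064764707, 'cy': 214.68683543171852, 'rvec': array([ 2.158158  , -2.17919595,  0.11942455]), 'tvec': array([-7.54088573e-04,  4.62069074e-01,  9.62651526e-01])} pos [ 3.57491369e-01 -8.79404321e-04  1.00618363e+00]
case_p_mid [143. 303.  55.  67.] 0.89 [0.252 0.335 0.06 ]
case_p_mid [147. 217.  31.  65.] 0.58 [0.456 0.331 0.06 ]
case_p_mid [352. 185.  35.  16.] 0.34 [ 0.53  -0.166  0.06 ]
tray_mid [290. 136. 102.  65.] 0.86 [ 0.666 -0.018  0.018]
{'clock': 0.3, 'joint_positions': array([ 1.21032611,  0.59956977, -0.00254237,  1.59962913,  0.00181285,
        0.94289104, -0.07982248]), 'qvel': array([ 0.00216199, -0.00340837, -0.00104293, -0.00125915,  0.00107671,
        0.00018053,  0.00114226]), 'effort': array([-3.15625563e-03, -7.75491142e+01,  1.56164076e+00, -2.57904857e+01,
        1.23329787e-02,  5.85304893e-03,  6.76160039e-05]), 'eef_pos': array([ 0.20294684, -0.69586276,  0.23099716]), 'orientation': array([ 9.89948175e-01,  1.41430371e-01, -6.99988207e-05, -2.37943831e-04]), 'contact_force': array([ 0.36466041, -0.3061942 , -0.23294822]), 'torque': array([0.01027926, 0.02755475, 0.03502688]), 'grasp_force': 0.0, 'gripper_width': 1.0003879319376583}
```

View pics/top0.png

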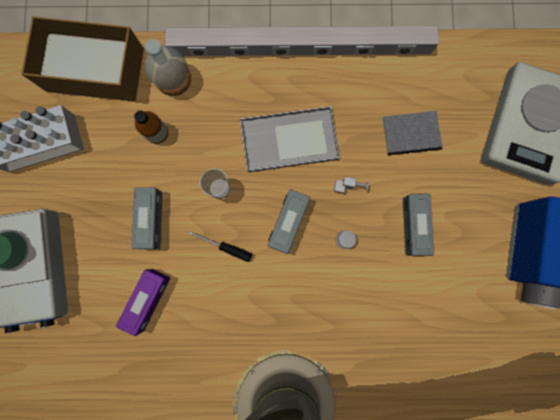

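View pics/side0.png

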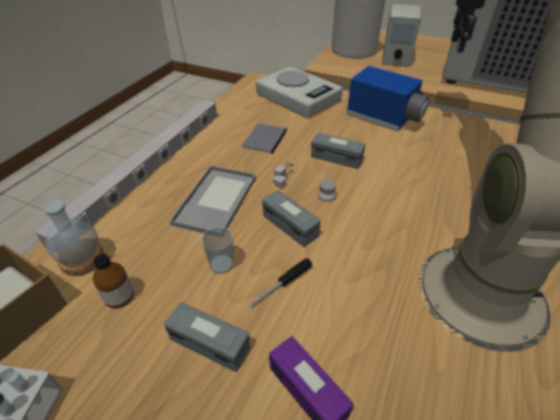

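Top: grey cases at about (147,217), (290,221) and (420,225), the purple look-alike at (143,302), the tray at (290,138). The side view shows the same layout. I'll crop closer to get the outlines.

```bash
python3 - <<'E'
import cv2,numpy as np
im=cv2.imread('pics/top0.png')
c=[cv2.resize(im[180:260,a:a+66],None,fx=4,fy=4,interpolation=2) for a in(115,257,387)]
r1=np.hstack(c); r2=cv2.resize(im[100:175,230:350],None,fx=3.2,fy=3.2,interpolation=2)
o=np.zeros((320+240,792,3),np.uint8); o[:320]=r1; o[320:320+r2.shape[0],:r2.shape[1]]=r2
cv2.imwrite('pics/crop1.png',o)
E
```

```text
(no output)
```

View pics/crop1.png

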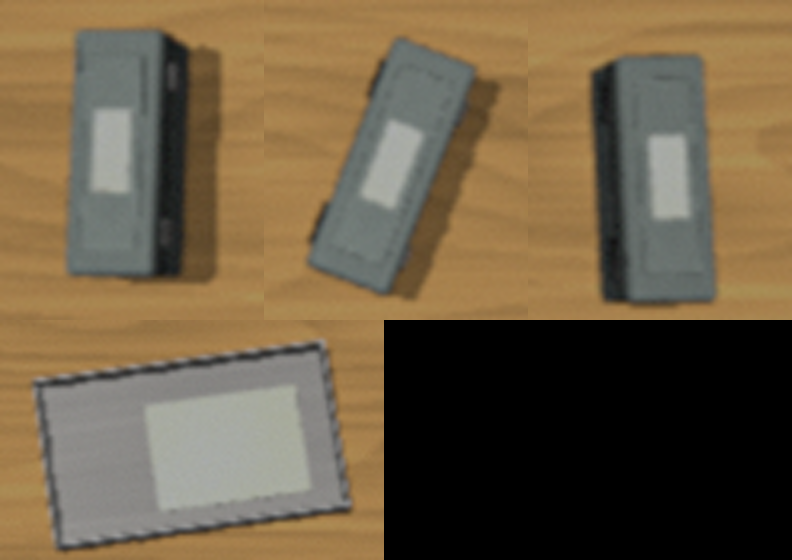

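The crops give clear lid corners for all three cases and the tray rim. I'll convert them to poses.

```bash
cat >> h.py <<'E'
def tool():
    from scipy.spatial.transform import Rotation as Ro
    s=get_state(); R=Ro.from_quat(s['orientation']).as_matrix(); return s,R
def goto(p,yaw):
    s,R=tool(); d=R.T@(np.array(p)-s['eef_pos']); cur=np.degrees(np.arctan2(R[1,0],R[0,0]))
    dy=(yaw-cur+180)%360-180
    print('tcp',s['eef_pos'].round(4),'yaw',cur.round(2),'tooldelta mm',(d*1e3).round(1),'az turn',-dy.round(2),'toolz',R[:,2].round(4),'j7',s['joint_positions'][6].round(2))
E
python3 - <<'E'
from h import *
q={'A':([(78,30),(165,32),(155,274),(67,273)],(0,0,115,180,4),.06),
'B':([(396,38),(475,68),(388,294),(309,262)],(264,0,257,180,4),.06),
'C':([(616,56),(702,57),(715,300),(628,300)],(528,0,387,180,4),.06),
'T':([(35,380),(325,342),(350,509),(60,548)],(0,320,230,100,3.2),.018)}
for k,(c,(ox,oy,ax,ay,s),z) in q.items():
    P=np.array([back('top',((u-ox+.5)/s-.5+ax,(v-oy+.5)/s-.5+ay),z) for u,v in c])
    m=P.mean(0); e=(P[0]+P[1]-P[2]-P[3])/2; w=(P[0]+P[3]-P[1]-P[2])/2
    print(k,m.round(4),'long/up',np.linalg.norm(e).round(4),'yaw',np.degrees(np.arctan2(e[1],e[0])).round(1),'w',np.linalg.norm(w).round(4),'yaw w',np.degrees(np.arctan2(w[1],w[0])).round(1),'side px',proj('side',m).round())
    if k=='C': goto([m[0],m[1],.13],np.degrees(np.arctan2(e[1],e[0])))
E
```

```text
A [0.4549 0.338  0.06  ] long/up 0.1469 yaw -0.8 w 0.0527 yaw w 88.5 side px [206. 326.]
B [ 0.4434 -0.0115  0.06  ] long/up 0.146 yaw -21.7 w 0.0512 yaw w 67.9 side px [290. 208.]
C [ 0.4327 -0.3304  0.06  ] long/up 0.1473 yaw 0.3 w 0.0522 yaw w 89.1 side px [338. 142.]
tcp [ 0.2029 -0.6959  0.231 ] yaw 16.26 tooldelta mm [ 322.9 -286.4  101.1] az turn 15.97 toolz [-2.e-04  5.e-04 -1.e+00] j7 -0.08
T [ 0.6602 -0.0173  0.018 ] long/up 0.1399 yaw 7.6 w 0.2357 yaw w 97.3 side px [216. 195.]
```

Call:
send_rows(increments=[0, 0, -45, 0, 0, 0, 1, 0, 0, -35, 0, 0, 0, 1, 36, -32, 0, 0, 0, 0, 1, 36, -32, 0, 0, 0, 0, 1, 36, -32, 0, 0, 0, 0, 1], force=70)

```text
clock: 0.8
eef_pos: [0.2803, -0.5722, 0.3115]
orientation: [0.99, 0.141, 0.0, 0.0]
contact_force: [0.8, -0.3, -0.8]
gripper_width: 1.002
grasp_force: 0.0
```

Call:
send_rows(increments=[36, -32, 0, 0, 0, 0, 1, 36, -32, 0, 0, 0, 0, 1, 36, -32, 0, 0, 0, 0, 1, 36, -32, 0, 0, 0, 0, 1, 36, -32, 0, 0, 0, 0, 1])

```text
clock: 1.3
eef_pos: [0.4085, -0.3679, 0.3115]
orientation: [0.99, 0.141, 0.0, 0.0]
contact_force: [0.9, -0.0, -0.5]
gripper_width: 0.998
grasp_force: 0.0
```

Call:
send_rows(increments=[35, -30, 0, 0, 0, 0, 1, 0, 0, 45, 0, 0, 8.2, 1, 0, 0, 45, 0, 0, 8.2, 1, 0, 0, 45, 0, 0, 0, 1, 0, 0, 25, 0, 0, 0, 1])

```text
clock: 1.8
eef_pos: [0.4321, -0.3299, 0.1485]
orientation: [1.0, -0.001, -0.001, -0.001]
contact_force: [-0.4, 0.3, 0.7]
gripper_width: 1.004
grasp_force: 0.0
```

```bash
python3 - <<'E'
from h import *
cv2.imwrite('pics/t1.png',cv2.cvtColor(optics.get_image('top'),4)); optics.get_image('side')
goto([.4327,-.3304,.018],-.2); s=get_state(); print(s['contact_force'],s['torque'],s['clock'])
E
```

```text
tcp [ 0.4315 -0.3298  0.1483] yaw -0.11 tooldelta mm [  1.9   1.1 130.3] az turn 0.09 toolz [-0.0051  0.0032 -1.    ] j7 -1.06
[0.51676568 0.17623048 0.00210201] [ 0.07980443 -0.00966343  0.03772121] 1.9
```

Call:
send_rows(increments=[2, 1, 45, 0, 0, 0, 1, 0, 0, 45, 0, 0, 0, 1, 0, 0, 30, 0, 0, 0, 1, 0, 0, 10, 0, 0, 0, 1, 0, 0, 0, 0, 0, 0, 0])

```text
clock: 2.4
eef_pos: [0.4352, -0.3322, 0.0214]
orientation: [1.0, -0.001, -0.0, -0.0]
contact_force: [0.0, 0.1, 0.7]
gripper_width: 0.854
grasp_force: 0.0
```

Call:
send_rows(increments=[0, 0, 0, 0, 0, 0, 0, 0, 0, 0, 0, 0, 0, 0, 0, 0, 0, 0, 0, 0, 0, 0, 0, 0, 0, 0, 0, 0, 0, 0, 0, 0, 0, 0, 0])

```text
clock: 2.9
eef_pos: [0.4359, -0.3327, 0.0234]
orientation: [1.0, -0.001, 0.001, 0.001]
contact_force: [-0.5, 0.3, 8.5]
gripper_width: 0.624
grasp_force: 74.8
```

```bash
python3 - <<'E'
from h import *
goto([.4327,-.3304,.018],-.2); s=get_state(); print(s['contact_force'],s['torque'],s['grasp_force'],s['gripper_width'],s['clock'])
E
```

```text
tcp [ 0.4359 -0.3327  0.0234] yaw -0.15 tooldelta mm [-3.2 -2.3  5.4] az turn 0.05 toolz [ 0.0027 -0.0018 -1.    ] j7 -1.07
[-0.54872269  0.30524049  8.46279041] [0.33643368 0.16781213 0.00341546] 74.83127295970917 0.6237815362351954 2.9
```

Call:
send_rows(increments=[0, 0, -20, 0, 0, 0, 0, 0, 0, -45, 0, 0, 0, 0, 0, 0, -45, 0, 0, 0, 0, 0, 0, -45, 0, 0, 0, 0, 0, 0, -45, 0, 0, 0, 0])

```text
clock: 3.4
eef_pos: [0.4343, -0.3317, 0.2243]
orientation: [1.0, -0.001, 0.0, 0.0]
contact_force: [1.9, 0.1, -5.8]
gripper_width: 0.622
grasp_force: 75.4
```

Call:
send_rows(increments=[0, 0, 0, 0, 0, 0, 0, 0, 0, 0, 0, 0, 0, 0, 0, 0, 0, 0, 0, 0, 0])

```text
clock: 3.7
eef_pos: [0.434, -0.3314, 0.2204]
orientation: [1.0, -0.001, -0.001, -0.0]
contact_force: [-0.7, -0.2, -5.4]
gripper_width: 0.619
grasp_force: 75.9
```

Call:
send_rows(increments=[50, 0, 0, 0, 0, 0, 0, -50, 0, 0, 0, 0, 0, 0, -50, 0, 0, 0, 0, 0, 0, 50, 0, 0, 0, 0, 0, 0, 50, 0, 0, 0, 0, 0, 0])

```text
clock: 4.2
eef_pos: [0.4803, -0.3321, 0.2185]
orientation: [1.0, -0.004, -0.004, -0.001]
contact_force: [4.1, -1.1, -2.9]
gripper_width: 0.623
grasp_force: 75.6
```

Call:
send_rows(increments=[-50, 0, 0, 0, 0, 0, 0, -50, 0, 0, 0, 0, 0, 0, 50, 0, 0, 0, 0, 0, 0, 50, 0, 0, 0, 0, 0, 0, -50, 0, 0, 0, 0, 0, 0])

```text
clock: 4.7
eef_pos: [0.4513, -0.3318, 0.2194]
orientation: [1.0, 0.004, 0.006, 0.001]
contact_force: [0.3, -0.4, -3.7]
gripper_width: 0.62
grasp_force: 75.6
```

Call:
send_rows(increments=[-50, 0, 0, 0, 0, 0, 0, 50, 0, 0, 0, 0, 0, 0, 50, 0, 0, 0, 0, 0, 0, -50, 0, 0, 0, 0, 0, 0, 0, 0, 0, 0, 0, 0, 0])

```text
clock: 5.2
eef_pos: [0.4296, -0.3312, 0.2177]
orientation: [1.0, -0.002, -0.005, -0.002]
contact_force: [-1.0, -0.7, -4.0]
gripper_width: 0.624
grasp_force: 75.8
```

```bash
cat >> h.py <<'E'
def read(n=8):
    from scipy.spatial.transform import Rotation as Ro
    F=[];T=[]
    for i in range(n):
        s=get_state(); R=Ro.from_quat(s['orientation']).as_matrix()
        F.append(R.T@s['contact_force']); T.append(R.T@s['torque'])
        optics.get_image('top')
    F=np.array(F);T=np.array(T); print('clock',s['clock'],'toolx z',R[2,0].round(4),'grip',s['grasp_force'])
    print('F',F.mean(0).round(3),F.std(0).round(2),'T',T.mean(0).round(4),T.std(0).round(3)); print('Fx',F[:,0].round(1),'Ty',T[:,1].round(3))
E
python3 -c "
from h import *
read(8);goto([.4359,-.3327,.2234],-.15)"
```

```text
clock 5.55 toolx z -0.0003 grip 75.8128134906292
F [0.182 0.1   4.373] [0.63 0.32 0.55] T [0.0034 0.0219 0.0048] [0.031 0.063 0.02 ]
Fx [-0.9  0.6 -0.2  0.7  0.2  1.1  0.5 -0.4] Ty [-0.118  0.074  0.097  0.047  0.064  0.004 -0.006  0.013]
tcp [ 0.4353 -0.3319  0.221 ] yaw -0.11 tooldelta mm [ 0.6  0.8 -2.4] az turn 0.04 toolz [-1.e-04  2.e-04 -1.e+00] j7 -1.05
```

Call:
send_rows(increments=[0, 0, 0, 0, 5, 0, 0, 0, 0, 0, 0, 5, 0, 0, 0, 0, 0, 0, 0, 0, 0, 0, 0, 0, 0, 0, 0, 0, 0, 0, 0, 0, 0, 0, 0])

```text
clock: 6.1
eef_pos: [0.4359, -0.3321, 0.2215]
orientation: [0.996, -0.001, 0.087, 0.0]
contact_force: [1.5, 0.3, -4.5]
gripper_width: 0.622
grasp_force: 75.8
```

```bash
python3 -c "
from h import *
read(12)"
```

```text
clock 6.65 toolx z 0.1735 grip 75.82863092422485
F [-0.607 -0.061  4.153] [0.57 0.49 0.34] T [ 3.000e-04 -3.426e-01  7.400e-03] [0.026 0.027 0.039]
Fx [ 0.7 -0.2 -0.5 -0.5 -0.6 -0.8 -0.1 -1.1 -1.6 -0.9 -1.3 -0.4] Ty [-0.313 -0.364 -0.33  -0.325 -0.337 -0.302 -0.387 -0.368 -0.346 -0.385
 -0.313 -0.343]
```

Call:
send_rows(increments=[0, 0, 0, 0, -7, 0, 0, 0, 0, 0, 0, -7, 0, 0, 0, 0, 0, 0, -6, 0, 0, 0, 0, 0, 0, 0, 0, 0, 0, 0, 0, 0, 0, 0, 0])

```text
clock: 7.2
eef_pos: [0.4354, -0.3316, 0.2207]
orientation: [0.996, -0.001, -0.086, -0.0]
contact_force: [-1.1, -0.2, -4.2]
gripper_width: 0.624
grasp_force: 75.7
```

```bash
python3 -c "
from h import *
read(12)"
```

```text
clock 7.75 toolx z -0.1733 grip 75.6566995382309
F [0.752 0.056 4.275] [0.62 0.39 0.47] T [-0.0108  0.3538 -0.0024] [0.029 0.044 0.031]
Fx [-0.4  0.3  0.5  0.1  0.6  0.4  0.8  0.9  1.6  1.9  1.4  1. ] Ty [0.279 0.305 0.288 0.393 0.352 0.35  0.375 0.354 0.379 0.343 0.439 0.389]
```

Call:
send_rows(increments=[0, 0, 0, 0, 5, 0, 0, 0, 0, 0, 0, 3, 0, 0, 0, 0, 0, 0, 2, 0, 0, 0, 0, 0, 0, 0, 0, 0])

```text
clock: 8.2
eef_pos: [0.4337, -0.3323, 0.2215]
orientation: [1.0, -0.002, -0.0, -0.0]
contact_force: [0.2, 0.7, -4.4]
gripper_width: 0.624
grasp_force: 75.7
```

```bash
python3 -c "
from h import *
read(12)"
```

```text
clock 8.75 toolx z -0.0003 grip 75.69395765662193
F [ 0.147 -0.201  4.39 ] [0.44 0.37 0.36] T [-0.0002  0.0062  0.0033] [0.027 0.023 0.035]
Fx [ 0.2 -0.3  0.1  0.6  0.9  0.9 -0.3 -0.2 -0.3 -0.1  0.   0.2] Ty [-0.011  0.032 -0.    -0.019  0.011 -0.018  0.044 -0.027  0.016  0.037
  0.023 -0.014]
```

Call:
send_rows(increments=[0, 0, 0, 0, 5, 0, 0, 0, 0, 0, 0, 5, 0, 0, 0, 0, 0, 0, 0, 0, 0, 0, 0, 0, 0, 0, 0, 0, 0, 0, 0, 0, 0, 0, 0])

```text
clock: 9.3
eef_pos: [0.4358, -0.3321, 0.2215]
orientation: [0.996, -0.001, 0.087, 0.0]
contact_force: [-0.2, -0.2, -4.1]
gripper_width: 0.626
grasp_force: 75.8
```

Call:
send_rows(increments=[0, 0, 0, 0, -5, 0, 0, 0, 0, 0, 0, -3, 0, 0, 0, 0, 0, 0, -2, 0, 0, 0, 0, 0, 0, 0, 0, 0])

```text
clock: 9.7
eef_pos: [0.4374, -0.3314, 0.2212]
orientation: [1.0, 0.0, -0.0, 0.0]
contact_force: [-0.1, -0.1, -5.0]
gripper_width: 0.618
grasp_force: 75.7
```

```bash
python3 -c "
from h import *
read(12)"
```

```text
clock 10.25 toolx z 0.0002 grip 75.70666909217834
F [-0.275 -0.009  4.549] [0.69 0.47 0.39] T [-0.0131  0.0018 -0.0103] [0.026 0.031 0.036]
Fx [-0.1 -0.9 -1.4 -1.  -0.9  0.1 -0.3  0.1 -0.   1.2  0.1 -0.2] Ty [-0.021 -0.019 -0.018 -0.013  0.033  0.054  0.038 -0.002  0.022 -0.052
 -0.027  0.026]
```

Call:
send_rows(increments=[0, 0, 45, 0, 0, 0, 0, 0, 0, 45, 0, 0, 0, 0, 0, 0, 45, 0, 0, 0, 0, 0, 0, 40, 0, 0, 0, 0, 0, 0, 14, 0, 0, 0, 0])

```text
clock: 10.8
eef_pos: [0.4338, -0.3311, 0.029]
orientation: [1.0, -0.001, -0.002, -0.001]
contact_force: [-0.2, -0.4, -3.4]
gripper_width: 0.622
grasp_force: 75.4
```

Call:
send_rows(increments=[0, 0, 6, 0, 0, 0, 0, 0, 0, 3, 0, 0, 0, 0, 0, 0, 0, 0, 0, 0, 0])

```text
clock: 11.1
eef_pos: [0.4357, -0.3326, 0.0245]
orientation: [1.0, -0.001, 0.001, 0.001]
contact_force: [-0.3, -0.6, -3.8]
gripper_width: 0.625
grasp_force: 75.5
```

```bash
python3 -c "
from h import *
goto([.4359,-.3327,.0234],-.15);print(get_state()['contact_force'])"
```

```text
tcp [ 0.4357 -0.3326  0.0245] yaw -0.15 tooldelta mm [0.2 0.1 1.1] az turn 0.0 toolz [ 0.0017 -0.0011 -1.    ] j7 -1.07
[-0.25060915 -0.56615452 -3.81873505]
```

Call:
send_rows(increments=[0, 0, 2, 0, 0, 0, 0, 0, 0, 0, 0, 0, 0, 0.6, 0, 0, 0, 0, 0, 0, 1, 0, 0, 0, 0, 0, 0, 1, 0, 0, 0, 0, 0, 0, 1])

```text
clock: 11.6
eef_pos: [0.4354, -0.3323, 0.0219]
orientation: [1.0, -0.001, 0.001, 0.0]
contact_force: [0.5, -0.2, -0.3]
gripper_width: 1.001
grasp_force: 0.0
```

Call:
send_rows(increments=[0, 0, 0, 0, 0, 0, 1, 0, 0, -35, 0, 0, 0, 1, 0, 0, -45, 0, 0, 0, 1, 0, 0, -40, 0, 0, 0, 1, 1, -46, 0, 0, 0, 0, 1])

```text
clock: 12.1
eef_pos: [0.4381, -0.2923, 0.1459]
orientation: [1.0, -0.005, 0.004, 0.004]
contact_force: [0.4, 0.2, -1.2]
gripper_width: 0.996
grasp_force: 0.0
```

Call:
send_rows(increments=[1, -46, 0, 0, 0, 0, 1, 1, -46, 0, 0, 0, 0, 1, 1, -46, 0, 0, 0, 0, 1, 1, -46, 0, 0, 0, 0, 1, 1, -46, 0, 0, 0, 0, 1])

```text
clock: 12.6
eef_pos: [0.4415, -0.0544, 0.1413]
orientation: [1.0, -0.001, 0.0, 0.0]
contact_force: [1.5, 0.5, -0.0]
gripper_width: 0.995
grasp_force: 0.0
```

Call:
send_rows(increments=[2, -45, 0, 0, 0, 0, 1, 0, 0, 0, 0, 0, 7.3, 1, 0, 0, 0, 0, 0, 7.3, 1, 0, 0, 0, 0, 0, 7.2, 1, 0, 0, 0, 0, 0, 0, 1])

```text
clock: 13.1
eef_pos: [0.4437, -0.0107, 0.1412]
orientation: [0.982, -0.191, -0.0, 0.0]
contact_force: [-0.1, -0.1, 0.4]
gripper_width: 0.996
grasp_force: 0.0
```

```bash
python3 -c "
from h import *
cv2.imwrite('pics/t2.png',cv2.cvtColor(optics.get_image('top'),4))
goto([.4434,-.0115,.018],-21.9)"
```

```text
tcp [ 0.4438 -0.0108  0.1412] yaw -21.76 tooldelta mm [-1.000e-01  7.000e-01  1.232e+02] az turn 0.14 toolz [-1.e-04 -3.e-04 -1.e+00] j7 -1.9
```

View pics/t2.png

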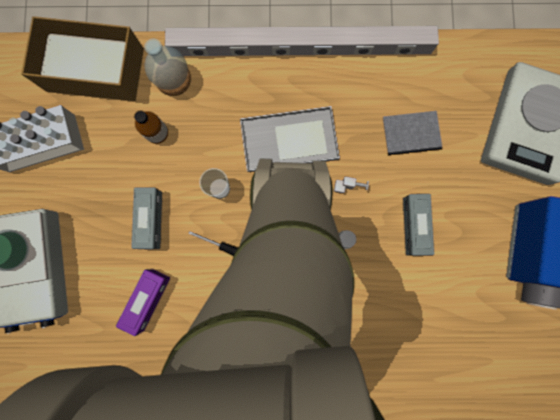

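Call:
send_rows(increments=[0, 1, 45, 0, 0, 0, 1, 0, 0, 45, 0, 0, 0, 1, 0, 0, 20, 0, 0, 0, 1, 0, 0, 9, 0, 0, 0, 1, 0, 0, 0, 0, 0, 0, 0])

```text
clock: 13.65
eef_pos: [0.4448, -0.012, 0.0244]
orientation: [0.982, -0.189, -0.003, 0.0]
contact_force: [-0.7, -0.6, 0.5]
gripper_width: 0.856
grasp_force: 0.0
```

Call:
send_rows(increments=[0, 0, 0, 0, 0, 0, 0, 0, 0, 0, 0, 0, 0, 0, 0, 0, 0, 0, 0, 0, 0, 0, 0, 0, 0, 0, 0, 0])

```text
clock: 14.05
eef_pos: [0.4452, -0.0119, 0.0262]
orientation: [0.982, -0.19, -0.002, 0.0]
contact_force: [-1.3, 0.2, 5.4]
gripper_width: 0.629
grasp_force: 75.2
```

```bash
python3 -c "
from h import *
goto([.4434,-.0115,.022],-21.9);s=get_state();print(s['contact_force'],s['gripper_width'],s['grasp_force'],s['clock'])"
```

```text
tcp [ 0.4452 -0.0119  0.0262] yaw -21.9 tooldelta mm [-1.8  0.3  4.2] az turn 0.0 toolz [-3.1e-03  3.0e-04 -1.0e+00] j7 -1.64
[-1.3251227   0.19731464  5.37045568] 0.6293500252504252 75.15211030840874 14.05
```

Call:
send_rows(increments=[0, 0, -20, 0, 0, 0, 0, 0, 0, -45, 0, 0, 0, 0, 0, 0, -45, 0, 0, 0, 0, 0, 0, -45, 0, 0, 0, 0, 0, 0, -45, 0, 0, 0, 0])

```text
clock: 14.55
eef_pos: [0.4448, -0.0124, 0.2273]
orientation: [0.982, -0.19, -0.002, 0.001]
contact_force: [1.1, 1.2, -6.1]
gripper_width: 0.619
grasp_force: 76.7
```

Call:
send_rows(increments=[50, 0, 0, 0, 0, 0, 0, 50, 0, 0, 0, 0, 0, 0, 0, 0, 0, 0, 0, 0, 0, 0, 0, 0, 0, 0, 0, 0, 0, 0, 0, 0, 0, 0, 0])

```text
clock: 15.05
eef_pos: [0.5369, -0.0493, 0.2245]
orientation: [0.982, -0.19, -0.003, 0.001]
contact_force: [-0.1, 0.8, -6.0]
gripper_width: 0.617
grasp_force: 76.9
```

Call:
send_rows(increments=[50, 0, 0, 0, 0, 0, 0, -50, 0, 0, 0, 0, 0, 0, -50, 0, 0, 0, 0, 0, 0, 50, 0, 0, 0, 0, 0, 0, 50, 0, 0, 0, 0, 0, 0])

```text
clock: 15.55
eef_pos: [0.5782, -0.0657, 0.223]
orientation: [0.982, -0.189, -0.007, -0.0]
contact_force: [5.5, 0.5, -3.7]
gripper_width: 0.624
grasp_force: 76.9
```

Call:
send_rows(increments=[-50, 0, 0, 0, 0, 0, 0, -50, 0, 0, 0, 0, 0, 0, 50, 0, 0, 0, 0, 0, 0, 50, 0, 0, 0, 0, 0, 0, -50, 0, 0, 0, 0, 0, 0])

```text
clock: 16.05
eef_pos: [0.5561, -0.0531, 0.2256]
orientation: [0.982, -0.191, 0.008, 0.003]
contact_force: [-0.6, 2.9, -5.6]
gripper_width: 0.619
grasp_force: 76.9
```

Call:
send_rows(increments=[-50, 0, 0, 0, 0, 0, 0, 50, 0, 0, 0, 0, 0, 0, 50, 0, 0, 0, 0, 0, 0, -50, 0, 0, 0, 0, 0, 0, 0, 0, 0, 0, 0, 0, 0])

```text
clock: 16.55
eef_pos: [0.5327, -0.048, 0.2225]
orientation: [0.982, -0.19, -0.007, 0.001]
contact_force: [-1.9, 0.0, -6.5]
gripper_width: 0.622
grasp_force: 76.7
```

```bash
python3 -c "
from h import *
read(8)"
```

```text
clock 16.9 toolx z -0.0034 grip 76.66434019804001
F [-0.067  0.011  5.553] [0.66 0.44 0.68] T [0.0054 0.0209 0.0074] [0.029 0.067 0.037]
Fx [-1.7  0.1  0.4  0.4  0.4  0.2 -0.2 -0.1] Ty [-0.144  0.043  0.042  0.066  0.095  0.018  0.012  0.036]
```

Call:
send_rows(increments=[0, 0, 0, 0, 5, 0, 0, 0, 0, 0, 0, 5, 0, 0, 0, 0, 0, 0, 0, 0, 0, 0, 0, 0, 0, 0, 0, 0, 0, 0, 0, 0, 0, 0, 0])

```text
clock: 17.45
eef_pos: [0.5395, -0.0494, 0.2255]
orientation: [0.978, -0.19, 0.083, 0.017]
contact_force: [0.9, 1.0, -5.1]
gripper_width: 0.62
grasp_force: 76.9
```

```bash
python3 -c "
from h import *
read(8)"
```

```text
clock 17.8 toolx z 0.1693 grip 76.94006323814392
F [-6.440e-01 -4.000e-03  5.546e+00] [0.63 0.71 0.27] T [ 0.0125 -0.3677 -0.0053] [0.026 0.039 0.027]
Fx [-0.4 -0.9 -0.2 -2.1 -0.3 -0.5 -0.7  0.1] Ty [-0.431 -0.3   -0.362 -0.327 -0.394 -0.365 -0.398 -0.365]
```

Call:
send_rows(increments=[0, 0, 0, 0, -5, 0, 0, 0, 0, 0, 0, -3, 0, 0, 0, 0, 0, 0, -2, 0, 0, 0, 0, 0, 0, 0, 0, 0])

```text
clock: 18.25
eef_pos: [0.5397, -0.0499, 0.2251]
orientation: [0.982, -0.191, -0.002, 0.0]
contact_force: [-0.4, 0.8, -5.1]
gripper_width: 0.62
grasp_force: 76.8
```

```bash
python3 -c "
from h import *
read(12)"
```

```text
clock 18.8 toolx z -0.0039 grip 76.84418588876724
F [0.031 0.079 5.491] [0.74 0.46 0.33] T [ 0.0077  0.0144 -0.0024] [0.025 0.021 0.024]
Fx [-0.7 -1.4 -0.3  0.4 -0.5  0.8 -0.1  0.3 -0.4  0.4  1.5  0.4] Ty [ 0.047  0.058 -0.004 -0.005  0.003  0.017 -0.02   0.028  0.004  0.007
  0.014  0.024]
```

Call:
send_rows(increments=[0, 0, 0, 0, -5, 0, 0, 0, 0, 0, 0, -5, 0, 0, 0, 0, 0, 0, 0, 0, 0, 0, 0, 0, 0, 0, 0, 0, 0, 0, 0, 0, 0, 0, 0])

```text
clock: 19.35
eef_pos: [0.5381, -0.0493, 0.225]
orientation: [0.978, -0.19, -0.087, -0.016]
contact_force: [-0.8, -0.2, -5.1]
gripper_width: 0.623
grasp_force: 76.8
```

```bash
python3 -c "
from h import *
read(8)"
```

```text
clock 19.7 toolx z -0.1772 grip 76.84098914265633
F [ 0.748 -0.127  5.346] [0.47 0.47 0.54] T [ 0.0177  0.3914 -0.0105] [0.041 0.02  0.02 ]
Fx [0.2 0.3 1.5 0.4 1.1 1.3 0.8 0.4] Ty [0.414 0.383 0.378 0.356 0.379 0.405 0.398 0.418]
```

Call:
send_rows(increments=[0, 0, 0, 0, 5, 0, 0, 0, 0, 0, 0, 3, 0, 0, 0, 0, 0, 0, 2, 0, 0, 0, 0, 0, 0, 0, 0, 0])

```text
clock: 20.15
eef_pos: [0.5376, -0.0488, 0.2254]
orientation: [0.982, -0.19, -0.002, 0.0]
contact_force: [0.6, -0.0, -5.6]
gripper_width: 0.624
grasp_force: 76.8
```

```bash
python3 -c "
from h import *
read(12)"
```

```text
clock 20.7 toolx z -0.0043 grip 76.84092029929161
F [ 0.151 -0.094  5.484] [0.39 0.46 0.47] T [0.0056 0.0124 0.0163] [0.028 0.03  0.018]
Fx [ 0.6  0.9  0.1 -0.1  0.4 -0.1  0.3 -0.2  0.4  0.4 -0.4 -0.5] Ty [-0.002  0.067  0.005  0.03   0.006  0.065 -0.021  0.032  0.006 -0.03
 -0.017  0.008]
```

Call:
send_rows(increments=[-50, 0, 0, 0, 0, 0, 0, -50, 0, 0, 0, 0, 0, 0, 0, 0, 45, 0, 0, 0, 0, 0, 0, 45, 0, 0, 0, 0, 0, 0, 45, 0, 0, 0, 0])

```text
clock: 21.25
eef_pos: [0.4464, -0.0112, 0.0902]
orientation: [0.982, -0.189, -0.0, -0.0]
contact_force: [1.1, 0.6, -7.2]
gripper_width: 0.618
grasp_force: 77.1
```

Call:
send_rows(increments=[0, 0, 40, 0, 0, 0, 0, 0, 0, 14, 0, 0, 0, 0, 0, 0, 6, 0, 0, 0, 0, 0, 0, 3, 0, 0, 0, 0, 0, 0, 0, 0, 0, 0, 0])

```text
clock: 21.75
eef_pos: [0.4456, -0.012, 0.028]
orientation: [0.982, -0.19, -0.002, 0.0]
contact_force: [-0.6, -0.9, -5.8]
gripper_width: 0.623
grasp_force: 76.8
```

```bash
python3 -c "
from h import *
goto([.4452,-.0119,.0262],-21.9);print(get_state()['contact_force'])"
```

```text
tcp [ 0.4456 -0.012   0.028 ] yaw -21.95 tooldelta mm [-0.4  0.1  1.8] az turn -0.05 toolz [-3.2e-03  1.0e-04 -1.0e+00] j7 -1.53
[-0.61598352 -0.87036298 -5.8073465 ]
```

Call:
send_rows(increments=[0, 0, 3, 0, 0, 0, 0, 0, 0, 0, 0, 0, 0, 0.6, 0, 0, 0, 0, 0, 0, 1, 0, 0, 0, 0, 0, 0, 1, 0, 0, 0, 0, 0, 0, 1])

```text
clock: 22.25
eef_pos: [0.4455, -0.0118, 0.0252]
orientation: [0.982, -0.19, -0.001, 0.0]
contact_force: [0.2, 0.1, -0.3]
gripper_width: 1.003
grasp_force: 0.0
```

Call:
send_rows(increments=[0, 0, 0, 0, 0, 0, 1, 0, 0, -35, 0, 0, 0, 1, 0, 0, -45, 0, 0, 0, 1, 0, 0, -45, 0, 0, 0, 1, -15, -41, 0, 0, 0, 0, 1])

```text
clock: 22.75
eef_pos: [0.4492, 0.028, 0.1542]
orientation: [0.981, -0.194, 0.002, -0.0]
contact_force: [1.0, 1.9, -0.6]
gripper_width: 1.002
grasp_force: 0.0
```

Call:
send_rows(increments=[-15, -41, 0, 0, 0, 0, 1, -15, -41, 0, 0, 0, 0, 1, -15, -41, 0, 0, 0, 0, 1, -15, -41, 0, 0, 0, 0, 1, -15, -41, 0, 0, 0, 0, 1])

```text
clock: 23.25
eef_pos: [0.4536, 0.2517, 0.1496]
orientation: [0.982, -0.19, -0.002, 0.0]
contact_force: [0.7, -0.2, -0.8]
gripper_width: 1.0
grasp_force: 0.0
```

Call:
send_rows(increments=[-15, -41, 0, 0, 0, 0, 1, -16, -41, 0, 0, 0, 0, 1, 0, 0, 0, 0, 0, -7, 1, 0, 0, 0, 0, 0, -7, 1, 0, 0, 0, 0, 0, -6.8, 1])

```text
clock: 23.75
eef_pos: [0.4554, 0.3379, 0.1493]
orientation: [1.0, -0.007, -0.002, 0.0]
contact_force: [0.4, -0.7, -0.1]
gripper_width: 1.0
grasp_force: 0.0
```

Call:
send_rows(increments=[0, 0, 0, 0, 0, 0, 1, 0, 0, 0, 0, 0, 0, 1])

```text
clock: 23.95
eef_pos: [0.4558, 0.3373, 0.1496]
orientation: [1.0, -0.012, -0.002, -0.0]
contact_force: [0.4, -0.1, 0.1]
gripper_width: 1.002
grasp_force: 0.0
```

```bash
python3 -c "
from h import *
cv2.imwrite('pics/t3.png',cv2.cvtColor(optics.get_image('top'),4))
goto([.4549,.338,.022],-1.1);print(get_state()['joint_positions'].round(2),get_state()['clock'])"
```

```text
tcp [0.4559 0.3373 0.1496] yaw -1.34 tooldelta mm [ -0.4  -0.7 127.6] az turn -0.24 toolz [-4.5e-03  2.0e-04 -1.0e+00] j7 -1.95
[-1.01  0.55  0.4   2.05 -0.37  0.61 -1.95] 24.0
```

View pics/t3.png

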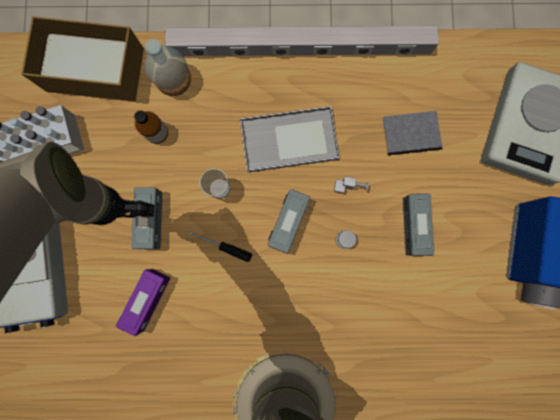

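Call:
send_rows(increments=[0, -1, 45, 0, 0.25, -0.2, 1, 0, 0, 45, 0, 0, 0, 1, 0, 0, 26, 0, 0, 0, 1, 0, 0, 9, 0, 0, 0, 1, 0, 0, 0, 0, 0, 0, 0])

```text
clock: 24.5
eef_pos: [0.4555, 0.3379, 0.0237]
orientation: [1.0, -0.009, -0.001, 0.001]
contact_force: [-0.8, 0.8, 0.0]
gripper_width: 0.857
grasp_force: 0.0
```

Call:
send_rows(increments=[0, 0, 0, 0, 0, 0, 0, 0, 0, 0, 0, 0, 0, 0, 0, 0, 0, 0, 0, 0, 0, 0, 0, 0, 0, 0, 0, 0])

```text
clock: 24.9
eef_pos: [0.4565, 0.3392, 0.0262]
orientation: [1.0, -0.008, 0.001, -0.001]
contact_force: [-0.9, 1.0, 8.8]
gripper_width: 0.621
grasp_force: 76.3
```

```bash
python3 -c "
from h import *
goto([.4549,.338,.022],-1.1);s=get_state();print(s['contact_force'],s['gripper_width'],s['grasp_force'],s['clock'])"
```

```text
tcp [0.4565 0.3392 0.0262] yaw -0.96 tooldelta mm [-1.6  1.3  4.2] az turn 0.14 toolz [ 0.0021  0.0021 -1.    ] j7 -1.84
[-0.87128803  0.96524338  8.79872798] 0.6211360019874936 76.31197795271873 24.9
```

Call:
send_rows(increments=[0, 0, -20, 0, 0, 0, 0, 0, 0, -45, 0, 0, 0, 0, 0, 0, -45, 0, 0, 0, 0, 0, 0, -45, 0, 0, 0, 0, 0, 0, -45, 0, 0, 0, 0])

```text
clock: 25.4
eef_pos: [0.4546, 0.3378, 0.2264]
orientation: [1.0, -0.008, -0.0, 0.0]
contact_force: [0.1, 1.9, -7.7]
gripper_width: 0.627
grasp_force: 77.4
```

Call:
send_rows(increments=[0, 0, 0, 0, 0, 0, 0, 0, 0, 0, 0, 0, 0, 0, 0, 0, 0, 0, 0, 0, 0])

```text
clock: 25.7
eef_pos: [0.4542, 0.338, 0.2231]
orientation: [1.0, -0.008, -0.001, 0.001]
contact_force: [-0.2, 0.1, -7.2]
gripper_width: 0.618
grasp_force: 79.6
```

Call:
send_rows(increments=[50, 0, 0, 0, 0, 0, 0, -50, 0, 0, 0, 0, 0, 0, -50, 0, 0, 0, 0, 0, 0, 50, 0, 0, 0, 0, 0, 0, 50, 0, 0, 0, 0, 0, 0])

```text
clock: 26.2
eef_pos: [0.5004, 0.3393, 0.2214]
orientation: [1.0, -0.004, -0.004, 0.001]
contact_force: [2.8, 3.8, -5.0]
gripper_width: 0.616
grasp_force: 80.8
```

Call:
send_rows(increments=[-50, 0, 0, 0, 0, 0, 0, -50, 0, 0, 0, 0, 0, 0, 50, 0, 0, 0, 0, 0, 0, 50, 0, 0, 0, 0, 0, 0, -50, 0, 0, 0, 0, 0, 0])

```text
clock: 26.7
eef_pos: [0.4724, 0.3365, 0.2237]
orientation: [1.0, -0.015, 0.008, 0.0]
contact_force: [1.0, 0.2, -3.8]
gripper_width: 0.621
grasp_force: 81.3
```

Call:
send_rows(increments=[-50, 0, 0, 0, 0, 0, 0, 50, 0, 0, 0, 0, 0, 0, 50, 0, 0, 0, 0, 0, 0, -50, 0, 0, 0, 0, 0, 0, 0, 0, 0, 0, 0, 0, 0])

```text
clock: 27.2
eef_pos: [0.4513, 0.3363, 0.2207]
orientation: [1.0, -0.009, -0.004, 0.003]
contact_force: [-1.0, 0.3, -8.4]
gripper_width: 0.623
grasp_force: 81.5
```

```bash
python3 -c "
from h import *
read(8)"
```

```text
clock 27.55 toolx z 0.0001 grip 81.6372486948967
F [ 0.479 -0.45   7.514] [0.68 0.39 0.6 ] T [ 0.0096 -0.0245 -0.0065] [0.026 0.122 0.02 ]
Fx [-0.9  0.2  1.4  1.3  0.2  0.9  0.2  0.5] Ty [-0.308 -0.055 -0.022 -0.07   0.039  0.095  0.088  0.037]
```

Call:
send_rows(increments=[0, 0, 0, 0, 5, 0, 0, 0, 0, 0, 0, 5, 0, 0, 0, 0, 0, 0, 0, 0, 0, 0, 0, 0, 0, 0, 0, 0, 0, 0, 0, 0, 0, 0, 0])

```text
clock: 28.1
eef_pos: [0.4564, 0.3387, 0.2249]
orientation: [0.996, -0.008, 0.087, 0.0]
contact_force: [0.4, -0.1, -6.9]
gripper_width: 0.618
grasp_force: 81.6
```

```bash
python3 -c "
from h import *
read(8)"
```

```text
clock 28.45 toolx z 0.1735 grip 81.55068978667259
F [-1.187  0.031  7.008] [0.3  0.46 0.57] T [-0.0102 -0.4336  0.0122] [0.012 0.03  0.019]
Fx [-0.8 -0.7 -1.1 -1.2 -1.6 -1.6 -1.1 -1.3] Ty [-0.396 -0.458 -0.416 -0.412 -0.491 -0.441 -0.402 -0.452]
```

Call:
send_rows(increments=[0, 0, 0, 0, -5, 0, 0, 0, 0, 0, 0, -3, 0, 0, 0, 0, 0, 0, -2, 0, 0, 0, 0, 0, 0, 0, 0, 0])

```text
clock: 28.9
eef_pos: [0.4571, 0.3381, 0.2246]
orientation: [1.0, -0.009, 0.0, -0.0]
contact_force: [-0.2, 0.2, -6.8]
gripper_width: 0.62
grasp_force: 81.6
```

```bash
python3 -c "
from h import *
read(12)"
```

```text
clock 29.45 toolx z 0.0002 grip 81.55503764748573
F [-0.298  0.148  7.089] [0.65 0.43 0.55] T [ 0.0078  0.0451 -0.0025] [0.024 0.034 0.018]
Fx [-0.3 -1.1  0.2 -1.3  0.1 -0.8 -1.3  0.7  0.6  0.1 -0.1 -0.4] Ty [ 0.046  0.096 -0.006  0.018  0.021 -0.012  0.052  0.047  0.04   0.087
  0.071  0.081]
```

Call:
send_rows(increments=[0, 0, 0, 0, -5, 0, 0, 0, 0, 0, 0, -5, 0, 0, 0, 0, 0, 0, 0, 0, 0, 0, 0, 0, 0, 0, 0, 0, 0, 0, 0, 0, 0, 0, 0])

```text
clock: 30.0
eef_pos: [0.4552, 0.3384, 0.2245]
orientation: [0.996, -0.008, -0.087, -0.001]
contact_force: [-0.8, -0.4, -5.1]
gripper_width: 0.62
grasp_force: 81.6
```

```bash
python3 -c "
from h import *
read(8)"
```

```text
clock 30.35 toolx z -0.1733 grip 81.52624279260635
F [0.848 0.043 6.708] [0.38 0.54 0.91] T [0.001  0.4016 0.0089] [0.049 0.052 0.018]
Fx [0.1 1.2 0.7 0.9 1.1 1.4 0.7 0.7] Ty [0.287 0.419 0.429 0.483 0.38  0.41  0.405 0.4  ]
```

Call:
send_rows(increments=[0, 0, 0, 0, 5, 0, 0, 0, 0, 0, 0, 3, 0, 0, 0, 0, 0, 0, 2, 0, 0, 0, 0, 0, 0, 0, 0, 0])

```text
clock: 30.8
eef_pos: [0.4543, 0.3388, 0.2247]
orientation: [1.0, -0.008, -0.0, -0.0]
contact_force: [-0.3, 0.4, -7.3]
gripper_width: 0.617
grasp_force: 81.6
```

```bash
python3 -c "
from h import *
read(12)"
```

```text
clock 31.35 toolx z -0.0001 grip 81.59366503357887
F [ 0.2   -0.019  7.446] [0.42 0.31 0.29] T [ 0.0027 -0.0282 -0.0064] [0.034 0.03  0.032]
Fx [-0.3  0.5  0.1  0.3  0.1  0.7  0.2  0.6  0.6 -0.1  0.6 -0.8] Ty [-0.11  -0.004 -0.008  0.005 -0.01  -0.007 -0.026 -0.035 -0.022 -0.056
 -0.025 -0.041]
```

A is the one that rattles: its level moment shifts by 0.073 Nm depending on which way it was last tipped. A 0.11 kg ball moving 60 mm should give about 0.065 Nm. B and C show about 0. Carrying A to the tray.

Call:
send_rows(increments=[15, 25, 0, 0, 0, 0, 0, 23, 39, 0, 0, 0, 0, 0, 24, 40, 0, 0, 0, 0, 0, 24, 40, 0, 0, 0, 0, 0, 24, 40, 0, 0, 0, 0, 0])

```text
clock: 31.9
eef_pos: [0.5634, 0.1511, 0.2246]
orientation: [1.0, -0.008, 0.0, -0.0]
contact_force: [0.0, 1.4, -7.3]
gripper_width: 0.623
grasp_force: 81.5
```

Call:
send_rows(increments=[24, 40, 0, 0, 0, 0, 0, 24, 40, 0, 0, 0, 0, 0, 24, 40, 0, 0, 0, 0, 0, 19, 32, 0, 0, 0, 0, 0, 10, 16, 0, 0, 0, 0, 0])

```text
clock: 32.4
eef_pos: [0.6621, -0.0218, 0.2246]
orientation: [1.0, -0.01, 0.001, 0.001]
contact_force: [0.0, -0.8, -6.5]
gripper_width: 0.617
grasp_force: 81.6
```

Call:
send_rows(increments=[0, 0, 0, 0, 0, -8.2, 0, 0, 0, 0, 0, 0, -8.2, 0, 0, 0, 0, 0, 0, -8.2, 0, 0, 0, 0, 0, 0, -8.2, 0, 0, 0, 0, 0, 0, -8.2, 0])

```text
clock: 32.9
eef_pos: [0.6607, -0.0171, 0.2242]
orientation: [0.939, 0.345, -0.0, -0.0]
contact_force: [-0.1, 0.2, -7.9]
gripper_width: 0.617
grasp_force: 81.6
```

Call:
send_rows(increments=[0, 0, 0, 0, 0, -8.2, 0, 0, 0, 0, 0, 0, -8.2, 0, 0, 0, 0, 0, 0, -8.2, 0, 0, 0, 0, 0, 0, -8.2, 0, 0, 0, 0, 0, 0, -8.2, 0])

```text
clock: 33.4
eef_pos: [0.6607, -0.0173, 0.2242]
orientation: [0.758, 0.652, -0.0, -0.0]
contact_force: [-0.0, 0.1, -6.9]
gripper_width: 0.62
grasp_force: 81.5
```

Call:
send_rows(increments=[0, 0, 15, 0, 0, -8.2, 0, 0, 0, 20, 0, 0, -8.2, 0, 0, 0, 10, 0, 0, 0, 0, 0, 0, 0, 0, 0, 0, 0, 0, 0, 0, 0, 0, 0, 0])

```text
clock: 33.9
eef_pos: [0.6611, -0.0171, 0.1797]
orientation: [0.661, 0.75, -0.0, 0.0]
contact_force: [0.4, 0.1, -7.0]
gripper_width: 0.623
grasp_force: 81.2
```

```bash
python3 -c "
from h import *
a=optics.get_image('top');b=optics.get_image('side')
cv2.imwrite('pics/f1.png',cv2.cvtColor(a,4));cv2.imwrite('pics/f2.png',cv2.cvtColor(b,4))
goto([.660,-.0163,.179],97.4);s,R=tool();print(R.round(4),s['clock'],s['grasp_force'])
print(proj('top',[.6602,-.0173,.15]),proj('side',[.6602,-.0173,.15]))"
```

```text
tcp [ 0.6615 -0.0168  0.1804] yaw 97.35 tooldelta mm [ 0.7 -1.4  1.4] az turn -0.05 toolz [ 0.0014  0.     -1.    ] j7 0.05
[[-1.280e-01  9.918e-01  1.400e-03]
 [ 9.918e-01  1.280e-01  0.000e+00]
 [-2.000e-04  1.400e-03 -1.000e+00]] 34.0 81.21684774756432
[290.66217654 120.85990609] [209.92386902 153.91217215]
```

View pics/f2.png

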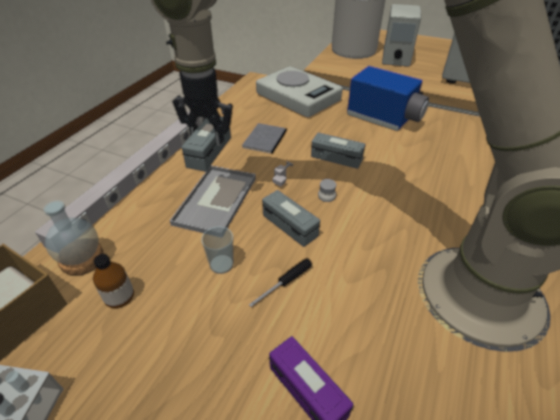

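The side view shows the case at (205,148), level and lined up above the tray at (215,199). The other two cases, at (290,217) and (337,149), are upright where they stood. I'll hold still for a moment, then hand in.

Call:
send_rows(increments=[0, -1, 0, 0, 0, 0, 0, 0, 0, 0, 0, 0, 0, 0, 0, 0, 0, 0, 0, 0, 0, 0, 0, 0, 0, 0, 0, 0, 0, 0, 0, 0, 0, 0, 0])

```text
clock: 34.5
eef_pos: [0.6599, -0.017, 0.1796]
orientation: [0.66, 0.752, 0.0, 0.0]
contact_force: [-0.2, -1.0, -7.0]
gripper_width: 0.62
grasp_force: 81.6
```

Call:
send_rows(increments=[0, 0, 0, 0, 0, 0, 0, 0, 0, 0, 0, 0, 0, 0, 0, 0, 0, 0, 0, 0, 0, 0, 0, 0, 0, 0, 0, 0, 0, 0, 0, 0, 0, 0, 0])

```text
clock: 35.0
eef_pos: [0.6599, -0.0171, 0.1795]
orientation: [0.66, 0.752, 0.0, -0.0]
contact_force: [0.3, -0.2, -7.8]
gripper_width: 0.62
grasp_force: 81.6
```

```bash
python3 -c "
from h import *
goto([.660,-.0163,.179],97.4);print(get_state()['qvel'].round(3));print(manip.close_job())"
```

```text
tcp [ 0.6599 -0.0171  0.1795] yaw 97.46 tooldelta mm [0.7 0.2 0.5] az turn 0.06 toolz [ 0.e+00  1.e-04 -1.e+00] j7 0.05
[ 0.    -0.    -0.     0.001  0.    -0.     0.001]
the job is handed in; nothing more can be done
None
```

The case that stood on the robot's left (y ≈ +0.34) has the loose ball; it is held still and level about 13.5 cm above the returns tray, lined up with its long side, the two quiet cases are back where they stood, and the job was handed in at 35 s.

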